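Lay two canvases face up by tipping them over

ROBOT

A 7-joint arm with a two-finger parallel gripper is mounted at the origin on the work surface. World frame = base frame: x ahead of the robot, y to its left, z up, the work surface at z = 0. Lengths are in m, angles in degrees, forces in N, time in s.
With the tool pointing down it reaches from about 0.425 to 0.875 m from the base axis. Payload 4.7 kg.
Tool frame: the origin (TCP) lies between the finger pads; the fingertips stand 8 mm ahead of it and the grasp point (between the pads) lies 11 mm behind it; z points along the fingers, y is the line along which they close (so a half turn about z gives the same grasp; the last joint's range is limited). The gripper opens to 87 mm and grips with 3 to 60 N. Pads are 19 mm wide; open, the fingers measure 117 mm over their backs; the gripper's body (75 mm by 190 mm) begins 51 mm behind the grasp point.
Start: joints at [66.927, 18.392, -4.016, 83.108, 1.295, 78.541, -3.26], TCP at [0.263, -0.594, 0.231] pointing down, gripper open.
Joint ranges: [-163.93, 163.93], [-17.29, 119.83], [-79.2, 71.16], [3.27, 140.29], [-89.18, 269.18], [5.43, 117.66], [-154.24, 154.24]. Speed limits (degrees/s): [147.25, 147.25, 180, 180, 180, 180, 180].

INTERFACE

Orientations are given as [roll, pitch, yaw] about the fixed x, y, z axes, in that order (R = Rz(yaw) Ry(pitch) Rx(roll)).
In Python, from cell import env, viewer gives the robot as it stands. The module is installed in compiled form; this text tells all that it offers.
- The arm moves only by the tool arm_command, never from a script. Its argument "series" is a list of rows, each a list of 2 entries, a list of its own where there are three numbers: the shift along the tool's x, y, z in mm, then the turn about the tool's z in rad. A call has exactly 5 rows; each row is the pose to reach, as a shift and turn from the pose commanded when the call began, along the tool's axes at that moment; what a row does not reach only later rows make up. A row lasts 1/10 s, in which the tool goes at most 50 mm and 8.59 degrees, less where a joint would pass 70% of its speed; a pose out of reach is approached as far as the arm can. A call with a gripper value outside its range is refused whole. "grip" is the gripper command: -1 is fully open, 1 is shut, values between are in proportion, set as the call begins (left out, the last holds). The fingers move at their own pace and stop on an object; "grip_force" is the grip in N (left out, the last holds). Time passes only in rows, so rows that repeat a pose let the fingers close, or fill a call up. It gives the time, the measured TCP pose, the force, the opening and the grip force at its end, in the units of the state.
- env.get_obs(): the state, without advancing time (a new reading comes with each control period).
- viewer.read_camera(name): name is "scene" or "side" or "wrist"; returns (picture, depth): 400x640x3 uint8, blue, green, red; 400x640 float32, m along the optical axis (not along the pixel's ray), 0 where there is no reading.
- viewer.calibration(name): a dict with "K" (3x3 intrinsics, pixels), "dist" ([k1, k2, p1, p2, k3] as OpenCV has them; the pictures are not rectified), "T" (4x4, takes a point from camera to world coordinates); the wrist camera has in their place "hand_eye" (4x4, takes a point from camera to tool coordinates, whose origin is the TCP and whose axes are the flange's). Camera axes: x right, y up, looking along -z (the intrinsics and any distortion apply to the point x, -y, -z); pixel columns grow to the right and rows downward; lengths in m; the calibration is good to about 2 mm. A picture is of the moment at which its call begins: read the wrist's pose just before it. calibration takes no time and is no camera call.
- env.sign_off(): hands the job in; it is judged then, once.
The state is a dict: "time_s": time; "qpos": joint angles; "joint_velocities": joint speeds; "effort": joint torques, N m; "tool_pos": TCP position; "tool_rot": TCP orientation; "force": force on the tool from outside, world axes, zero at the start; "wrist_torque": the same for the moment, N m; "grip_width": finger opening in m; "grasp_force": force on a finger pad.
Only numpy, scipy, OpenCV 4.12 (cv2) and the standard library are available. Lean on these libraries where they do the work, as an engineer would, in place of code of your own. Each camera call takes 0.05 s, during which the arm holds its last target. There are 200 camera calls.

TASK

Two small stretched canvases stand on edge on the cardboard. Without picking them up or shoving them along, gently push each one over with the fingertips where it stands, so that both end lying flat on the cardboard on their wooden bars with the white face up; never let one go over onto its face. Leave the paint bottles and the pot standing where they are.

Things in the scene. Friction and masses are not known exactly. Their poses are not given: they have to be found in the camera images.
- wide_canvas: The wider, lower stretched canvas, loose, 0.15-0.3 kg, stands on its lower edge: 160 mm wide, 140 high, 25 deep. Face: smooth, all white; back: open frame of bare wooden bars. Origin: middle of its underside, half-way through the depth; z up, y along the width, x out of the BACK (the face looks along -x; face up = x straight down). Facing varies. Topples by itself past a lean of about 10 deg.
- tall_canvas: The narrower, taller stretched canvas, loose, 0.15-0.3 kg, stands on its lower edge: 130 mm wide, 160 high, 25 deep. Face: smooth, all white; back: open frame of bare wooden bars. Origin: middle of its underside, half-way through the depth; z up, y along the width, x out of the BACK (the face looks along -x; face up = x straight down). Facing varies. Topples by itself past a lean of about 10 deg.
- wide_canvas_mid (a point): middle of the wide canvas: half its height (70 mm from the lower edge), half-way through its depth
- wide_canvas_heel (a point): middle of the wide canvas's lower edge on the back side, the edge over which it turns when it is tipped onto its back
- tall_canvas_mid (a point): middle of the tall canvas: half its height (80 mm from the lower edge), half-way through its depth
- tall_canvas_heel (a point): middle of the tall canvas's lower edge on the back side, the edge over which it turns when it is tipped onto its back
- sheet: Flat cardboard sheet fixed to the counter, 500 mm (its x) by 940 mm (its y), 4 mm thick, origin at the centre of its underside, so its top is 4 mm above the counter. Everything here stands on it; the two canvases stand well apart, one to the left and one to the right (either one), and each, facing any way, has room to fall onto its back.
- yellow_paint: Yellow squeeze bottle of paint with a white cap, 38 mm across, 125 mm high, standing loose in the row between the two canvases; to be left alone. Origin at the centre of its underside, z up.
- purple_paint: Purple squeeze bottle of paint with a white cap, 38 mm across, 125 mm high, standing loose in the row between the two canvases; to be left alone. Origin at the centre of its underside, z up.
- paint_pot: Low round paint pot, 42 mm across, 60 mm high, standing loose in the row between the two canvases; to be left alone. Origin at the centre of its underside, z up.

How it is judged (in metres and radians):
At the end, for the whole second after the job is handed in: Both canvases lie flat, white face up (within 5 degrees), directly on the cardboard and at rest, each with the edge it turned over within 50 mm of where that edge stood; the bottles and the pot stand upright (angle between each of wide_canvas, tall_canvas's own x axis and vertical above 3.05 rad and height (world z) of each of wide_canvas_mid, tall_canvas_mid below 0.024 m and distance of each of wide_canvas_heel, tall_canvas_heel from where it was at the start of the episode below 0.05 m and linear speed of each of wide_canvas, tall_canvas below 0.02 m/s and angular speed of each of wide_canvas, tall_canvas below 0.1 rad/s and angle between each of yellow_paint, purple_paint, paint_pot's own z axis and vertical below 0.15 rad); the robot touches nothing.
It fails at once if a canvas is lifted: its middle more than 20 mm above where it stood, or more than 45 mm up while flat, or its heel edge more than 30 mm off the cardboard ((height (world z) of wide_canvas_mid above 0.094 m or height (world z) of wide_canvas_heel above 0.034 m or (angle between wide_canvas's own x axis and vertical above 2.8 rad and height (world z) of wide_canvas_mid above 0.045 m)) or (height (world z) of tall_canvas_mid above 0.104 m or height (world z) of tall_canvas_heel above 0.034 m or (angle between tall_canvas's own x axis and vertical above 2.8 rad and height (world z) of tall_canvas_mid above 0.045 m))).
It fails at once if a canvas goes over the wrong way, onto its white face (leans forward more than 45 degrees) (angle between any of wide_canvas, tall_canvas's own x axis and vertical below 0.785 rad).
It fails at once if a canvas is squeezed or rammed (over 18 N from the fingers) (contact force between the fingers and wide_canvas above 18 N or contact force between the fingers and tall_canvas above 18 N).
It fails at once if a bottle or the pot is shoved more than 20 mm or tipped ((distance of yellow_paint from where it was at the start of the episode above 0.02 m or angle between yellow_paint's own z axis and vertical above 0.35 rad) or (distance of purple_paint from where it was at the start of the episode above 0.02 m or angle between purple_paint's own z axis and vertical above 0.35 rad) or (distance of paint_pot from where it was at the start of the episode above 0.02 m or angle between paint_pot's own z axis and vertical above 0.35 rad)).
It also fails if it takes over 51 s, if anything falls off the work surface, if the arm or the gripper's body presses on something with over 40 N, if the wrist force passes 120 N, or if a joint passes its speed limit or range.

## Working session

There is one attempt and no reset: what is moved stays moved. The work goes in short steps, Python scripts to look and compute and a tool call to move; the robot and the scene stay as the last step left them, time stands still between calls to the robot, and variables do not carry over. Pictures are saved under pics/ and viewed, at most 10 in all, crops included, and the job is handed in when it is done.

Besides the shell and the picture viewer there is one more tool, called after "Request:" as name(argument=value, ...) on one line, values as JSON. arm_command: Moves the arm, as the interface text tells. Its arguments: {"type":"object","properties":{"series":{"type":"array"},"grip":{"type":"number"},"grip_force":{"type":"number"}},"required":["series"]}

```bash
mkdir -p pics; cat > h.py <<'E'
import numpy as np,cv2
from cell import env,viewer
def cloud(n):
    o=env.get_obs(); im,d=viewer.read_camera(n); c=viewer.calibration(n)
    h,w=d.shape; u,v=np.meshgrid(np.arange(w),np.arange(h))
    p=cv2.undistortPoints(np.stack([u,v],-1).reshape(-1,1,2).astype(np.float64),np.array(c["K"]),np.array(c["dist"])).reshape(h,w,2)
    P=np.stack([p[...,0]*d,-p[...,1]*d,-d],-1)
    if "T" in c:
        T=np.array(c["T"]); P=P@T[:3,:3].T+T[:3,3]
    return im,d,P,o
E
python3 - <<'E'
from h import *
o=env.get_obs(); print({k:np.round(v,4) for k,v in o.items()})
for n in("scene","side"):
    im,d,P,_=cloud(n); cv2.imwrite(f"pics/{n}0.png",im); np.savez(f"{n}0.npz",im=im,d=d,P=P)
    print(n,np.round(viewer.calibration(n)["T"],3).tolist(),(d>0).mean())
E
```

```text
{'time_s': np.float64(0.0), 'qpos': array([66.9275, 18.4375, -4.015 , 83.1743,  1.2968, 78.5387, -3.2607]), 'joint_velocities': array([ 0.0449, -0.0043, -0.022 , -0.0254,  0.1368,  0.0034,  0.0186]), 'effort': array([ 5.00000e-04, -4.91289e+01, -4.03200e-01, -3.12527e+01,
       -6.37000e-02,  4.37000e-02,  2.00000e-04]), 'tool_pos': array([ 0.2629, -0.5939,  0.2295]), 'tool_rot': array([-1.798948e+02,  7.600000e-03,  2.388130e+01]), 'force': array([-0.5762, -0.9056,  0.5198]), 'wrist_torque': array([ 0.0116, -0.0172,  0.0648]), 'grasp_force': np.float64(0.0), 'grip_width': np.float64(0.0873)}
scene [[0.63, -0.62, 0.467, 0.948], [0.776, 0.513, -0.366, -0.308], [-0.013, 0.593, 0.805, 0.797], [0.0, 0.0, 0.0, 1.0]] 0.995875
side [[-0.888, 0.348, -0.302, 0.334], [-0.461, -0.669, 0.584, 0.385], [0.001, 0.657, 0.754, 0.581], [0.0, 0.0, 0.0, 1.0]] 0.99605078125
```

View pics/scene0.png

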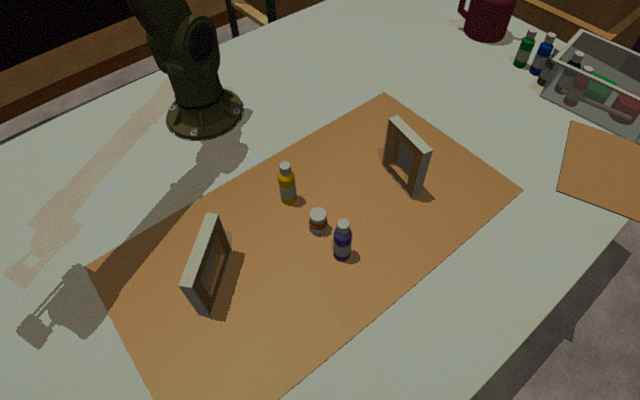

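View pics/side0.png

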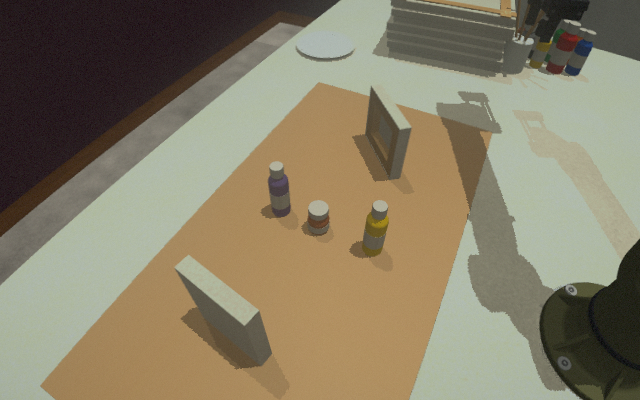

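The scene view shows the backs of both canvases, at (207,265) and (407,157), with bottles and pot between them at (288,185), (318,222) and (342,242). The side view shows a back at (387,133) and the white face of the nearer canvas at (225,310). Next I'll fit poses from the depth clouds.

```bash
python3 - <<'E'
from h import *
from scipy.cluster.hierarchy import fcluster
from scipy.spatial import cKDTree
from scipy.sparse.csgraph import connected_components
pts=[];src=[]
for i,n in enumerate(("scene","side")):
    z=np.load(n+"0.npz");P=z["P"].reshape(-1,3);im=z["im"].reshape(-1,3)
    m=(P[:,2]>.015)&(P[:,2]<.2)&(P[:,0]>.25)&(P[:,0]<.95)&(abs(P[:,1])<.55)&(z["d"].ravel()>0)
    hsv=cv2.cvtColor(z["im"],cv2.COLOR_BGR2HSV)
    sh=cv2.inRange(hsv,(8,80,60),(22,255,255)).ravel()>0
    Q=P[sh&(abs(P[:,2])<.012)]; print(n,"sheet z",np.median(Q[:,2]),cv2.minAreaRect(Q[:,:2].astype(np.float32)))
    pts.append(P[m]);src+= [i]*m.sum()
A=np.vstack(pts);src=np.array(src)
T=cKDTree(A[:,:2]);_,l=connected_components(T.sparse_distance_matrix(T,.008))
for k in np.unique(l):
    if (l==k).sum()<60: continue
    for s in (0,1,2):
        B=A[(l==k)&((src==s)|(s==2))]
        if len(B)<30: continue
        lo,hi=np.percentile(B,[1,99],axis=0)
        r=cv2.minAreaRect(B[:,:2].astype(np.float32))
        t=B[B[:,2]>hi[2]-.012]; rt=cv2.minAreaRect(t[:,:2].astype(np.float32))
        print(k,s,len(B),"zmax",hi[2].round(3),"rect",np.round(r[0],3),np.round(r[1],3),round(r[2],1),"top",np.round(rt[0],3),np.round(rt[1],3),round(rt[2],1))
E
```

```text
scene sheet z 0.0039501567917554214 ((0.6524052619934082, 0.6292572021484375), (2.2489566802978516, 0.7329494953155518), 85.71968078613281)
side sheet z 0.0032157655160767185 ((0.5036367774009705, -0.2639799118041992), (1.5325307846069336, 0.5898749232292175), 81.99957275390625)
0 0 2552 zmax 0.165 rect [0.549 0.253] [0.029 0.135] 80.9 top [0.549 0.253] [0.029 0.134] 81.0
0 1 4119 zmax 0.165 rect [0.55  0.255] [0.027 0.132] 80.6 top [0.55  0.255] [0.026 0.132] 80.4
0 2 6671 zmax 0.165 rect [0.549 0.253] [0.03  0.134] 80.7 top [0.549 0.254] [0.029 0.134] 81.0
1 0 583 zmax 0.13 rect [ 0.426 -0.003] [0.036 0.032] 37.5 top [ 0.423 -0.   ] [0.024 0.025] 68.1
1 1 1028 zmax 0.129 rect [0.422 0.006] [0.032 0.037] 77.3 top [0.421 0.003] [0.025 0.025] 69.1
1 2 1611 zmax 0.129 rect [0.423 0.001] [0.038 0.043] 38.6 top [0.422 0.001] [0.027 0.027] 76.5
2 0 422 zmax 0.067 rect [0.535 0.001] [0.04  0.039] 3.4 top [0.534 0.002] [0.035 0.038] 50.9
2 1 615 zmax 0.065 rect [0.533 0.006] [0.04 0.04] 79.5 top [0.533 0.005] [0.038 0.037] 74.9
2 2 1037 zmax 0.066 rect [0.534 0.003] [0.041 0.046] 23.1 top [0.533 0.004] [0.039 0.038] 75.5
3 0 3064 zmax 0.147 rect [ 0.498 -0.251] [0.027 0.163] 42.2 top [ 0.498 -0.251] [0.027 0.162] 42.3
3 1 2579 zmax 0.144 rect [ 0.498 -0.249] [0.027 0.164] 42.6 top [ 0.498 -0.248] [0.026 0.163] 41.8
3 2 5643 zmax 0.146 rect [ 0.498 -0.25 ] [0.028 0.164] 42.2 top [ 0.497 -0.25 ] [0.028 0.164] 42.3
4 0 621 zmax 0.131 rect [ 0.622 -0.003] [0.037 0.032] 38.9 top [ 0.62  -0.001] [0.025 0.023] 33.2
4 1 910 zmax 0.129 rect [0.618 0.004] [0.036 0.032] 8.2 top [0.619 0.001] [0.025 0.024] 89.8
4 2 1531 zmax 0.131 rect [0.619 0.   ] [0.037 0.04 ] 19.6 top [0.619 0.   ] [0.026 0.025] 53.7
```

Depth fits:

| Canvas | Centre (m) | Back direction |
|---|---|---|
| wide | (0.498, -0.250) | +42° |
| tall | (0.549, 0.254) | -99° |

I'll close the fingers and go behind the wide canvas's face first.

Request:
arm_command(series=[[[35,-24,0],-0.06],[[70,-48,0],-0.13],[[105,-72,0],-0.2],[[140,-96,0],-0.26],[[170,-116,0],-0.32]], grip=1, grip_force=5)

```text
time_s: 0.6
tool_pos: [0.3727, -0.4169, 0.2302]
tool_rot: [-180.0, -0.0, 42.4]
force: [-0.4, -0.3, -0.5]
grip_width: 0.0548
grasp_force: 0.0
```

Request:
arm_command(series=[[[35,-10,0],0],[[70,-20,20],0],[[105,-30,50],0],[[128,-37,80],0],[[137,-40,100],0]])

```text
time_s: 1.1
tool_pos: [0.4468, -0.2938, 0.1283]
tool_rot: [-179.8, -0.0, 42.5]
force: [-0.6, -0.7, 0.3]
grip_width: 0.015
grasp_force: 0.0
```

Request:
arm_command(series=[[[4,0,0],0],[[10,0,0],0],[[16,0,0],0],[[22,0,0],0],[[28,0,0],0]])

```text
time_s: 1.6
tool_pos: [0.4677, -0.2795, 0.1316]
tool_rot: [179.9, -0.0, 42.2]
force: [-0.3, -0.2, -0.5]
grip_width: 0.001
grasp_force: 0.0
```

Request:
arm_command(series=[[[3,0,0],0],[[6,0,0],0],[[9,0,0],0],[[12,0,0],0],[[15,0,0],0]])

```text
time_s: 2.1
tool_pos: [0.4781, -0.2688, 0.1305]
tool_rot: [-180.0, 0.0, 42.2]
force: [0.4, 0.2, 0.7]
grip_width: 0.0006
grasp_force: 0.0
```

Request:
arm_command(series=[[[3,0,0],0],[[6,0,0],0],[[9,0,0],0],[[12,0,0],0],[[15,0,0],0]])

```text
time_s: 2.6
tool_pos: [0.4893, -0.2587, 0.1305]
tool_rot: [180.0, 0.0, 42.2]
force: [-0.4, 0.1, 0.6]
grip_width: 0.0003
grasp_force: 0.1
```

Request:
arm_command(series=[[[3,0,0],0],[[6,0,0],0],[[9,0,0],0],[[12,0,0],0],[[15,0,0],0]])

```text
time_s: 3.1
tool_pos: [0.5005, -0.2486, 0.1305]
tool_rot: [180.0, 0.0, 42.2]
force: [0.8, 0.8, -0.5]
grip_width: 0.0006
grasp_force: 0.0
```

```bash
python3 - <<'E'
from h import *
im,_=viewer.read_camera("scene"); cv2.imwrite("pics/s1.png",im)
E
```

```text
(no output)
```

View pics/s1.png

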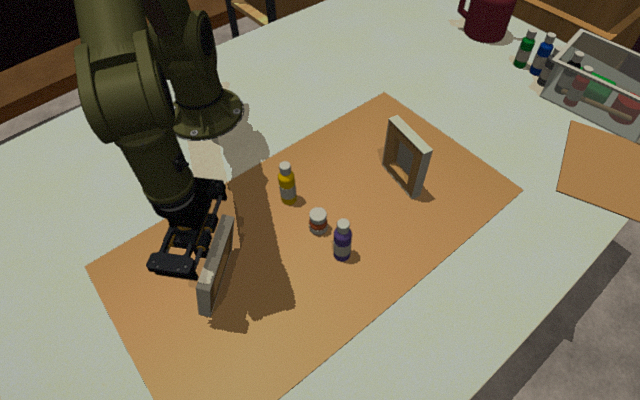

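The wide canvas, around (215,265), is leaning back against the fingers. I'll keep pushing.

Request:
arm_command(series=[[[3,0,0],0],[[6,0,0],0],[[9,0,0],0],[[12,0,0],0],[[15,0,0],0]])

```text
time_s: 3.65
tool_pos: [0.5116, -0.2385, 0.1305]
tool_rot: [180.0, 0.0, 42.2]
force: [0.1, 0.5, 0.2]
grip_width: 0.0004
grasp_force: 0.0
```

Request:
arm_command(series=[[[0,0,0],0],[[0,0,0],0],[[0,0,0],0],[[0,0,0],0],[[0,0,0],0]])

```text
time_s: 4.15
tool_pos: [0.5113, -0.2388, 0.1305]
tool_rot: [180.0, 0.0, 42.2]
force: [0.4, -0.4, -0.3]
grip_width: 0.0003
grasp_force: 0.0
```

```bash
python3 - <<'E'
from h import *
im,d,P,o=cloud("scene"); cv2.imwrite("pics/s2.png",im)
print(o["time_s"],o["tool_pos"])
E
```

```text
4.15 [ 0.51128674 -0.23881119  0.13054823]
```

View pics/s2.png

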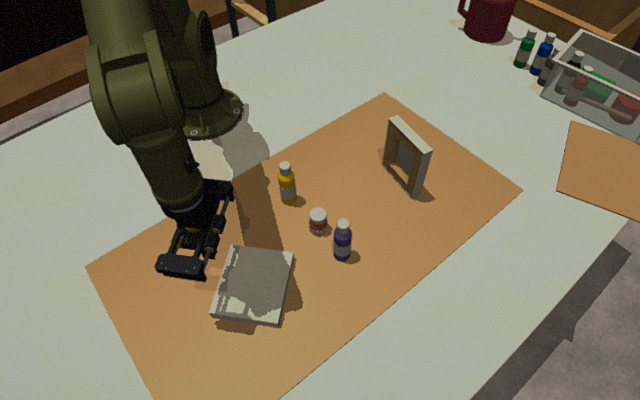

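The wide canvas lies face up at (253,285) and the bottles haven't moved. Now I'll lift and cross high to the face side of the tall canvas.

Request:
arm_command(series=[[[0,0,-30],0],[[0,0,-65],0],[[0,0,-100],0],[[0,0,-120],0],[[20,-18,-120],0]])

```text
time_s: 4.7
tool_pos: [0.5149, -0.2166, 0.2543]
tool_rot: [179.6, -0.0, 41.8]
force: [-0.2, 0.6, -0.2]
grip_width: 0.0005
grasp_force: 0.0
```

Request:
arm_command(series=[[[28,-26,0],0],[[56,-52,0],0],[[84,-78,0],0],[[112,-104,0],0],[[140,-130,0],0]])

```text
time_s: 5.2
tool_pos: [0.5303, -0.0201, 0.2507]
tool_rot: [180.0, -0.0, 42.2]
force: [1.1, 0.8, 0.4]
grip_width: 0.0006
grasp_force: 0.0
```

Request:
arm_command(series=[[[28,-26,0],-0.1],[[56,-52,0],-0.2],[[84,-78,0],-0.3],[[112,-104,0],-0.4],[[140,-130,0],-0.5]])

```text
time_s: 5.7
tool_pos: [0.5467, 0.1701, 0.2507]
tool_rot: [180.0, 0.0, 71.1]
force: [1.0, 0.5, -0.4]
grip_width: 0.0005
grasp_force: 0.0
```

Request:
arm_command(series=[[[36,-9,0],-0.05],[[72,-18,0],-0.1],[[108,-27,0],-0.15],[[138,-34,0],-0.175],[[153,-38,0],-0.175]])

```text
time_s: 6.2
tool_pos: [0.56, 0.3293, 0.2502]
tool_rot: [-179.9, -0.1, 81.1]
force: [0.1, -0.1, -0.2]
grip_width: 0.0004
grasp_force: 0.0
```

Request:
arm_command(series=[[[0,0,20],0],[[0,0,50],0],[[0,0,80],0],[[0,0,100],0],[[0,0,105],0]])

```text
time_s: 6.7
tool_pos: [0.5597, 0.3244, 0.1425]
tool_rot: [-179.8, 0.2, 80.9]
force: [-0.0, -0.3, 0.8]
grip_width: 0.0002
grasp_force: 0.0
```

Request:
arm_command(series=[[[-6,0,0],0],[[-12,0,0],0],[[-18,0,0],0],[[-24,0,0],0],[[-30,0,0],0]])

```text
time_s: 7.2
tool_pos: [0.5566, 0.2955, 0.1463]
tool_rot: [179.9, -0.0, 80.9]
force: [-0.6, -0.3, -0.3]
grip_width: 0.0006
grasp_force: 0.0
```

Request:
arm_command(series=[[[-3,0,0],0],[[-6,0,0],0],[[-9,0,0],0],[[-12,0,0],0],[[-15,0,0],0]])

```text
time_s: 7.7
tool_pos: [0.5538, 0.2813, 0.1454]
tool_rot: [-180.0, -0.0, 80.9]
force: [0.7, 0.7, 0.5]
grip_width: 0.001
grasp_force: 0.0
```

Request:
arm_command(series=[[[-3,0,0],0],[[-6,0,0],0],[[-9,0,0],0],[[-12,0,0],0],[[-15,0,0],0]])

```text
time_s: 8.2
tool_pos: [0.5515, 0.2663, 0.1455]
tool_rot: [180.0, 0.0, 80.9]
force: [-0.2, 0.6, 0.0]
grip_width: 0.0006
grasp_force: 0.1
```

Request:
arm_command(series=[[[-3,0,0],0],[[-6,0,0],0],[[-9,0,0],0],[[-12,0,0],0],[[-15,0,0],0]])

```text
time_s: 8.7
tool_pos: [0.5491, 0.2514, 0.1455]
tool_rot: [180.0, 0.0, 80.9]
force: [0.4, -0.7, -0.1]
grip_width: 0.0003
grasp_force: 0.0
```

Request:
arm_command(series=[[[-3,0,0],0],[[-6,0,0],0],[[-9,0,0],0],[[-12,0,0],0],[[-15,0,0],0]])

```text
time_s: 9.2
tool_pos: [0.5467, 0.2367, 0.1455]
tool_rot: [-180.0, 0.0, 80.9]
force: [0.6, -0.7, -0.1]
grip_width: 0.0004
grasp_force: 0.0
```

Request:
arm_command(series=[[[0,0,0],0],[[0,0,0],0],[[0,0,0],0],[[0,0,0],0],[[0,0,0],0]])

```text
time_s: 9.7
tool_pos: [0.5467, 0.2371, 0.1455]
tool_rot: [-180.0, -0.0, 80.9]
force: [-0.0, 0.9, -0.4]
grip_width: 0.0008
grasp_force: 0.0
```

```bash
python3 - <<'E'
from h import *
im,_=viewer.read_camera("scene"); cv2.imwrite("pics/s3.png",im)
E
```

```text
(no output)
```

View pics/s3.png

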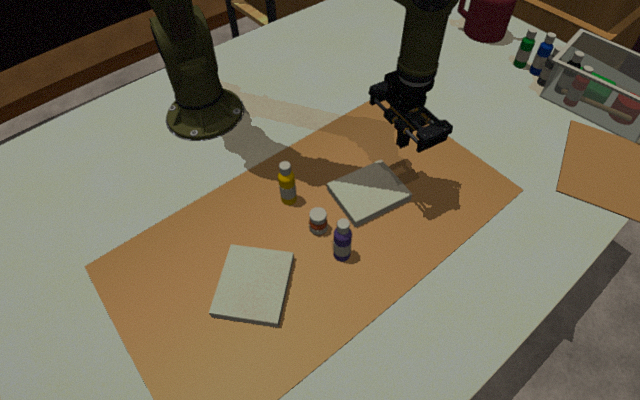

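Both canvases lie face up, at (253,285) and (369,191), and the bottles and pot are still standing. I'll back off, check heights and heels, and hand in.

Request:
arm_command(series=[[[0,0,-30],0],[[0,0,-60],0],[[0,0,-80],0],[[0,0,-80],0],[[0,0,-80],0]])

```text
time_s: 10.25
tool_pos: [0.5467, 0.2369, 0.2253]
tool_rot: [180.0, 0.0, 80.9]
force: [1.1, 0.1, -1.1]
grip_width: 0.0003
grasp_force: 0.0
```

```bash
python3 - <<'E'
from h import *
im,d,P,o=cloud("scene"); P=P.reshape(-1,3)
for n,c,b,H in(("wide",(.498,-.25),(.741,.672),.14),("tall",(.549,.254),(-.158,-.987),.16)):
    c=np.array(c);b=np.array(b); rel=P[:,:2]-c
    s=rel@b; t=rel@np.array([-b[1],b[0]])
    m=(P[:,2]>.018)&(P[:,2]<.05)&(s>-.08)&(s<.26)&(abs(t)<.11)
    if n=="tall": m&=P[:,1]>.04
    Q=P[m]; top=Q[Q[:,2]>.023]
    print(n,"z pct",np.percentile(top[:,2],[2,50,98]).round(4),"extent along back",np.percentile(s[m],[1,99]).round(3),"expect",.0125,.0125+H)
    a=np.linalg.lstsq(np.c_[top[:,:2],np.ones(len(top))],top[:,2],rcond=None)[0]; print("tilt deg",np.degrees(np.hypot(*a[:2])).round(2))
print(env.sign_off())
E
```

```text
wide z pct [0.026  0.0292 0.0322] extent along back [0.015 0.244] expect 0.0125 0.15250000000000002
tilt deg 0.45
tall z pct [0.0249 0.0285 0.0316] extent along back [0.02  0.176] expect 0.0125 0.17250000000000001
tilt deg 0.6
the job is handed in; nothing more can be done
None
```

Both canvases were pushed over where they stood and lie flat, white face up: tilt measured under 1°, and the heel edges are about 2–8 mm from where they started. The bottles and pot are still standing, and the job was handed in at about 10 s; `sign_off` gave no verdict.

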